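# Clamp the boards from the dry box in the spring board holder

## Task

Take the lid off the blue dry box by its knob and lay it flat on the free bench to the right of the silver pot. Mount every circuit board that is in the box in a station of its own of the spring board holder, heat sink up: push one end of the board into a sprung jaw, lower its other end and let it spring back, so that both ends sit in the jaw grooves and the board lies level and centred. Only when all boards are clamped, put the lid properly back on the box to keep the drying agent dry, and leave the jar, timer and spanner where they are.

Things in the scene. Friction and masses are not known exactly. Their poses are not given: they have to be found in the camera images.
- dry_box: Blue open box left of the silver pot, fixed, outside 212 (x) by 116 (y) by 48 mm high, walls 4 mm, inner floor 6 mm above the bench. Origin: centre of its underside. Holds up to three boards side by side along its x, 60 mm apart, their long sides along the box's y, with floor ribs 4 mm high either side of each. It and the board holder stand side by side, either one nearer the pot.
- box_lid: Loose lid, 0.2 kg, grey frame with clear panes, 216 (x) by 120 mm. Origin: centre of the underside of its plug. From there: plug 198 by 102 mm up to z = 5 mm (3 mm of play each side in the box mouth), plate to 10 mm, black round knob of 26 mm diameter in the middle, z = 13 to 37 mm. Closed, its origin is at z = 43 mm in the box frame; either way round fits.
- board_1: Green circuit board, 0.12 kg, 90 (x) by 50 (y) by 4 mm thick, with a black finned heat sink in the middle, 36 (x) by 30 (y) mm, from 4 to 30 mm above the underside: take it there, across its 30 mm. Other parts on it are under 12 mm high. Origin: centre of the board's underside, z up; either way round will do. May be absent.
- board_2: Another board, the same in all things. May be absent.
- board_3: Another board, the same in all things. May be absent.
- board_holder: Spring board holder left of the pot, fixed: base 184 (x) by 190 (y) by 8 mm, blue end rails 35 mm high at 74 to 88 mm either side of the middle along x. Origin: centre of its underside. Three stations side by side along y, 60 mm apart, each with two black jaws (36 mm wide in y, 38 mm high) that face each other along x, each pushed inward by its own spring.
- station_1 (a point): Middle of the station with the greatest y in the holder frame, at ledge height, 26 mm above the bench: where the origin of a seated board lies (board's x along the station's x, either way). Axes as the holder's.
- station_2 (a point): The same for the middle station. To pass the lip of one jaw, a board's other end must hold the opposite jaw pushed back by more than 9 mm (11 to 14 is comfortable); seated, each jaw is pushed back 2 mm.
- station_3 (a point): The same for the right station.
- jaw_near_1 (a joint): How far the jaw at -x of station 1 is pushed back, m, 0 at rest, 0.016 at most; spring 3 N at rest and 0.35 N more per mm. Each jaw has a groove for the board's end: groove wall, at rest, 43 mm from the station's middle; lower ledge at station height, 18 mm deep from the wall; upper lip 7 to 11.5 mm above the ledge, reaching 5 mm in from the wall. All jaws are alike.
- jaw_far_1 (a joint): The same for the jaw at +x of station 1.
- jaw_near_2 (a joint): As jaw_near_1, station 2.
- jaw_far_2 (a joint): As jaw_far_1, station 2.
- jaw_near_3 (a joint): As jaw_near_1, station 3.
- jaw_far_3 (a joint): As jaw_far_1, station 3.
- vacuum_pot: Silver vacuum pot, fixed, 217 mm in diameter; its flat lid is 177 mm high, gauge and red lever on it reach 280 mm: carry things over it with their undersides at 0.3 m. Origin: centre of its underside. Right of it the bench is free for the lid, from the black lead that runs to the front edge at y = -0.22 to the shaker at y = -0.39, and from the front edge at x = 0.33 to x = 0.59.
- silica_jar: White jar with screw lid, 66 mm across, 76 mm high, loose, right of the pot near the right-hand controller. Leave it. Origin: centre of its underside.
- lab_timer: White bench timer, 56x64x18 mm, loose, far right near the bench's front edge. Leave it. Origin: centre of its underside.
- spanner: Open spanner, 181x30x7 mm, loose, lying behind the box and holder. Leave it. Origin: centre of its underside.

How it is judged:
By the outcome, as a careful person would: the job done as asked, in the order asked, and still so for the second after the job is handed in, with the robot touching nothing.
Of board_1, board_2, board_3 only 2 to 3 are there at a start; the rules pass over those that are not, and their reading is None.
At some moment in a run one of box_lid, board_1, board_2, board_3 may be knocked a few centimetres aside while the robot is not near it.
It also fails if it takes over 210 s, if anything falls off the work surface, if the arm or the gripper's body presses on something with over 40 N, if the wrist force passes 120 N, or if a joint passes its speed limit or range.

## Robot

A 6-joint arm with a two-finger parallel gripper is mounted at the origin on a cart in front of the work surface, level with it; the furniture and walls round the work are solid. World frame = base frame: x ahead of the robot, y to its left, z up, the work surface at z = 0. Lengths are in m, angles in rad, forces in N, time in s.
With the tool pointing down it reaches from about 0.425 to 0.95 m from the base axis. Payload 14.7 kg.
Tool frame: the origin (TCP) lies between the finger pads; the fingertips stand 19 mm ahead of it and the grasp point (between the pads) is the TCP; z points along the fingers, y is the line along which they close (so a half turn about z gives the same grasp; the last joint's range is limited). The gripper opens to 85 mm and grips with 20 to 120 N. Pads are 22 mm wide; open, the fingers measure 114 mm over their backs; the gripper's body (76 mm by 85 mm) begins 54 mm behind the grasp point. The pads swing forward as they close: fully open they stand 13 mm farther back than shut.
Start: joints at [-1.278, 0.48, 1.596, -0, 1.065, -0.047], TCP at [0.217, -0.613, 0.25] pointing down, gripper open.
Joint ranges: [-2.75, 2.75], [-0.82, 2.05], [0.23, 2.67], [-1.56, 4.7], [0.09, 2.69], [-2.92, 2.92]. Speed limits (rad/s): [1.89, 1.89, 2.39, 3.01, 3.01, 3.01].

## Interface

Orientations are given as a unit quaternion [x, y, z, w].
In Python, from cell import bot gives the robot as it stands.
- The arm moves only by the tool carry_out, never from a script. Its argument "deltas" is a list of rows, each a list of 2 entries, a list of its own where there are three numbers: the shift along the tool's x, y, z in cm, then the turn about the tool's z in rad. In form: [[[dx, dy, dz], twist], ...]. A call has 1 to 20 rows; each row shifts and turns the commanded pose from where the row before left it, along the tool's axes as they then stand; what a row does not reach is not made up. A row lasts 1/12 s, in which the tool goes at most 41.7 mm and 7.16 degrees, less where a joint would pass 70% of its speed; a pose out of reach is approached as far as the arm can. A call with a gripper value outside its range is refused whole. "claw" is the opening, from -1 (shut) to 1 (fully open), set as the call begins (left out, the last holds). The fingers move at their own pace and stop on an object; "squeeze" is the grip in N (left out, the last holds). Time passes only in rows, so rows that do not move let the fingers close. It gives the time, the measured TCP pose, the force and the opening at its end, in the units of the state.
- bot.sense(): the state, without advancing time (a new reading comes with each control period).
- bot.capture(name): name is "side" or "top"; returns a dict with "img" (480x640x3 uint8, red, green, blue), "depth" (480x640 float32, m along the optical axis (not along the pixel's ray), 0 where there is no reading), "K" (3x3 intrinsics, pixels), "T" (4x4, takes a point from camera to world coordinates). Camera axes: x right, y up, looking along -z (the intrinsics and any distortion apply to the point x, -y, -z); pixel columns grow to the right and rows downward; lengths in m; the calibration is good to about 2 mm. A picture is of the moment at which its call begins.
- bot.sign_off(): hands the job in, once; it reports no verdict.
Trained networks look in the newest picture that a camera, given by its name, has taken for a name from the list of things; names that differ only in an ending like _2 or _b are one class to them, and where a whole thing is asked for, a point or a joint stands for the part that bears it (a point fixed in the world has none). Each returns a list of dicts, best first, with "confidence" (0 to 1); they miss things now and then, are a little off and sometimes report something else, mostly with a low value. They report only what shows in the picture. A call takes as long as a camera call.
- bot.silhouettes(camera, label): "pixels" (480x640 bool, what is visible of it) and "pixel" ([column, row] in pixels, amid what is visible of it).
- bot.mark_of(camera, label): "pixel" ([column, row] in pixels: a listed point, or the origin of a listed thing).
The state is a dict: "time_s": time; "joints": joint angles; "qvel": joint speeds; "joint_torque": joint torques, N m; "position": TCP position; "eef_rot": TCP orientation; "contact_force": force on the tool from outside, world axes, zero at the start; "moment": the same for the moment, N m; "grip_width": opening from 0.0 (shut) to 1.0 (fully open).
Only numpy, scipy, OpenCV 4.12 (cv2) and the standard library are available. Lean on these libraries where they do the work, as an engineer would, in place of code of your own. Each camera call takes 0.05 s, during which the arm holds its last target. There are 200 camera calls.

## Working session

There is one attempt and no reset: what is moved stays moved. The work goes in short steps, Python scripts to look and compute and a tool call to move; the robot and the scene stay as the last step left them, time stands still between calls to the robot, and variables do not carry over. Pictures are saved under pics/ and viewed, on a budget of 14 in all, crops included, one or two more only if the job needs it, and the job is handed in when it is done.

Besides the shell and the picture viewer there is one more tool, called after "Request:" in YAML: its name, and indented under it one key for each argument. carry_out: Moves the arm, as the interface text tells. Its arguments: {"type":"object","properties":{"deltas":{"type":"array"},"claw":{"type":"number"},"squeeze":{"type":"number"}},"required":["deltas"]}

```bash
ls; mkdir -p pics
python3 - <<'E'
from cell import bot
import cv2,numpy as np
s=bot.sense(); print(s['position'],s['eef_rot'],s['grip_width'],s['time_s'])
for n in('side','top'):
    c=bot.capture(n); cv2.imwrite(f'pics/{n}0.png',c['img'][:,:,::-1]); print(n,c['K'],c['T'])
E
```

```text
pics
[ 0.21655494 -0.61245483  0.24967238] [ 9.85602063e-01  1.69080461e-01 -7.07370603e-05 -6.05353173e-04] 1.0012420232534947 0.0
side [[446.29313353   0.         317.36951094]
 [  0.         446.29313353 240.4012703 ]
 [  0.           0.           1.        ]] [[-0.9998786  -0.01538105 -0.00249297  0.53148178]
 [ 0.00609207 -0.53314845  0.84599977  1.20341415]
 [-0.01434149  0.84588188  0.53317743  0.81797239]
 [ 0.          0.          0.          1.        ]]
top [[546.56122401   0.         314.00404861]
 [  0.         546.56122401 242.62898904]
 [  0.           0.           1.        ]] [[-0.0141001   0.99423762 -0.1062673   0.39050903]
 [-0.99988707 -0.01457261 -0.00367122  0.00424831]
 [-0.00519866  0.10620353  0.99433082  1.45892128]
 [ 0.          0.          0.          1.        ]]
```

View pics/top0.png

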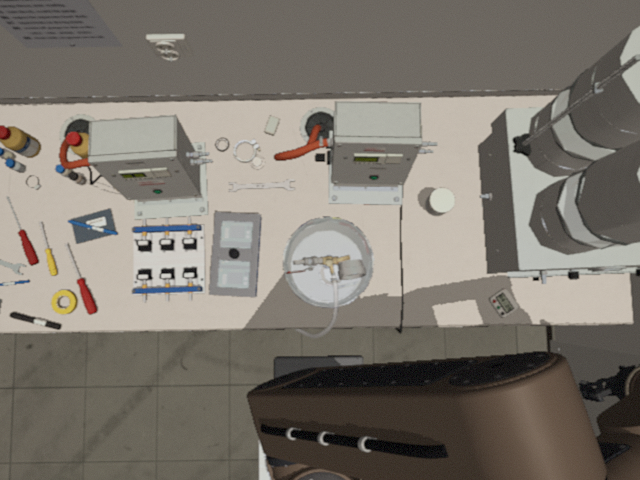

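View pics/side0.png

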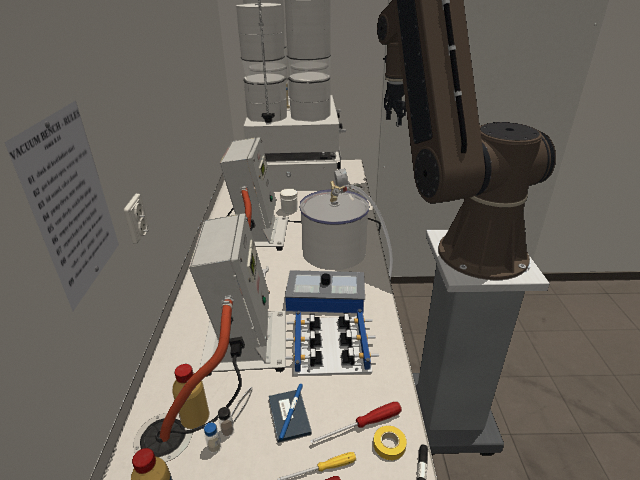

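The top view shows the lidded box at (235,254), with its knob at (234,254). The holder is at (168,260), with jaw rows at about (143/167/190, 243/275). The pot is at (327,262), the lead at column 402, and the shaker starts at column 482. The side view agrees.

```bash
cat > h.py <<'E'
from cell import bot
import numpy as np, cv2
def pts(c,mask):
    v,u=np.nonzero(mask&(c['depth']>0)); d=c['depth'][v,u]; K=c['K']
    p=np.c_[(u-K[0,2])/K[0,0]*d,-(v-K[1,2])/K[1,1]*d,-d]
    return p@c['T'][:3,:3].T+c['T'][:3,3]
def ray(c,px,z):
    K=c['K']; r=c['T'][:3,:3]@np.array([(px[0]-K[0,2])/K[0,0],-(px[1]-K[1,2])/K[1,1],-1.])
    o=c['T'][:3,3]; return o+r*(z-o[2])/r[2]
def rect(p):
    (c,s,a)=cv2.minAreaRect((p[:,:2]*1000).astype(np.float32)); a=a if s[0]>=s[1] else a+90
    return np.round(c,1),np.round(sorted(s),1),round((a+90)%180-90,2)   # centre mm, size, long-axis angle deg
def st():
    s=bot.sense(); return s['time_s'],np.round(s['position'],4),s['eef_rot'],round(s['grip_width'],3),np.round(s['contact_force'],1)
E
python3 - <<'E'
from h import *
for cam in('top','side'):
    c=bot.capture(cam)
    for n in('box_lid','dry_box','board_holder','board_1','vacuum_pot','silica_jar','lab_timer','spanner'):
        for d in bot.silhouettes(cam,n)[:3]:
            p=pts(c,d['pixels'])
            if len(p)>20: print(cam,n,round(d['confidence'],2),rect(p),'z',np.round(np.percentile(p[:,2],[5,50,95]),3))
    for n in('station_1','station_2','station_3','board_holder','box_lid','dry_box'):
        print(cam,n,[(round(d['confidence'],2),np.round(d['pixel'],1),np.round(ray(c,d['pixel'],{'s':.026,'b':0,'d':0}[n[0]] if n!='box_lid' else .043),4)) for d in bot.mark_of(cam,n)[:3]])
    if cam=='top':
        for lo,hi,x in((.03,.036,'rails'),(.036,.041,'jaws')):
            P=pts(c,np.ones((480,640),bool)); 
            m=(P[:,1]>.17)&(P[:,1]<.42)&(P[:,0]>.25)&(P[:,0]<.62)&(P[:,2]>lo)&(P[:,2]<hi); print(x,m.sum(),rect(P[m]))
E
```

```text
top box_lid 0.94 (array([520.6, 218.8]), array([131.3, 226.7]), -3.58) z [0.048 0.053 0.059]
top board_holder 0.73 (array([511.6, 396.2]), array([193.6, 217.6]), 3.24) z [0.004 0.012 0.039]
top board_holder 0.3 (array([440.4, 459.1]), array([46.2, 81.4]), -2.78) z [0.016 0.029 0.041]
top vacuum_pot 0.52 (array([547.3, 339.1]), array([36.4, 36.7]), -37.18) z [0.02  0.03  0.042]
top silica_jar 0.83 (array([ 650.3, -332.8]), array([64.9, 90.6]), -62.51) z [0.014 0.074 0.08 ]
top lab_timer 0.68 (array([ 380.1, -490.5]), array([63.5, 67.9]), 31.94) z [0.007 0.016 0.021]
top spanner 0.66 (array([705.3, 148.2]), array([ 29.9, 173.9]), -89.19) z [0.    0.006 0.011]
top station_1 [(0.9, array([187.3, 256.9]), array([0.5108, 0.3436, 0.026 ])), (0.6, array([144.1, 258.2]), array([0.509 , 0.4574, 0.026 ])), (0.56, array([166.2, 260.3]), array([0.5026, 0.3991, 0.026 ]))]
top station_2 [(0.9, array([187.3, 256.9]), array([0.5108, 0.3436, 0.026 ])), (0.6, array([144.1, 258.2]), array([0.509 , 0.4574, 0.026 ])), (0.56, array([166.2, 260.3]), array([0.5026, 0.3991, 0.026 ]))]
top station_3 [(0.9, arr
[... 959 characters left out ...]
7.3, 319.9]), array([0.5118, 0.3342, 0.026 ])), (0.7, array([330.5, 337.9]), array([0.5055, 0.3994, 0.026 ]))]
side station_2 [(0.93, array([331. , 354.3]), array([0.506 , 0.4534, 0.026 ])), (0.78, array([327.3, 319.9]), array([0.5118, 0.3342, 0.026 ])), (0.7, array([330.5, 337.9]), array([0.5055, 0.3994, 0.026 ]))]
side station_3 [(0.93, array([331. , 354.3]), array([0.506 , 0.4534, 0.026 ])), (0.78, array([327.3, 319.9]), array([0.5118, 0.3342, 0.026 ])), (0.7, array([330.5, 337.9]), array([0.5055, 0.3994, 0.026 ]))]
side board_holder [(0.7, array([328.4, 344.5]), array([0.5106, 0.3959, 0.    ]))]
side box_lid [(0.97, array([325.5, 287.2]), array([0.5139, 0.2194, 0.043 ]))]
side dry_box []
```

Request:
carry_out:
  deltas:
    - [[0,0,-1],-0.123]
    - [[0,0,-1],-0.123]
    - [[0,0,-1],-0.123]
    - [[0,0,-1],-0.123]
    - [[0,0,-1],-0.123]
    - [[0,0,-1],-0.123]
    - [[0,0,-1],-0.123]
    - [[0,0,-1],-0.123]
    - [[0,0,-1],-0.123]
    - [[0,0,-1],-0.124]
    - [[3.6,1.9,0],0]
    - [[3.6,1.9,0],0]
    - [[3.6,1.9,0],0]
    - [[3.6,1.9,0],0]
    - [[3.6,1.9,0],0]
    - [[3.6,1.9,0],0]
    - [[3.6,1.9,0],0]
    - [[3.6,1.9,0],0]
    - [[3.6,1.9,0],0]
    - [[3.6,1.9,0],0]
  claw: 1
  squeeze: 60

```text
time_s: 3.27
position: [0.4071, -0.251, 0.3506]
eef_rot: [0.707, 0.707, 0.0, 0.0]
contact_force: [0.2, -1.5, 0.2]
grip_width: 1.0
```

Run:
```python
from h import *
c=bot.capture('top'); P=pts(c,np.ones((480,640),bool))
m=(abs(P[:,0]-.52)<.03)&(abs(P[:,1]-.217)<.03)&(P[:,2]>.068); q=P[m]; print(m.sum(),q.mean(0),q.min(0),q.max(0))
m=(abs(P[:,0]-.52)<.14)&(abs(P[:,1]-.217)<.08)&(P[:,2]>.045); print(rect(P[m]),P[m].mean(0))
g=c['img'].astype(int)[230:275,215:255].sum(2)<120; v,u=np.nonzero(g); print(len(u),ray(c,(u.mean()+215,v.mean()+230),.078))
```

```text
87 [0.51435692 0.2127879  0.07914901] [0.50217457 0.20060402 0.06868277] [0.5273325  0.22536096 0.08638723]
(array([515.1, 214. ]), array([121.8, 216.1]), -3.93) [0.51413587 0.21354445 0.05329199]
36 [0.51406754 0.21491856 0.078     ]
```

Request:
carry_out:
  deltas:
    - [[3.6,0.82,0],0]
    - [[3.6,0.82,0],0]
    - [[3.6,0.82,0],0]
    - [[3.6,0.82,0],0]
    - [[3.6,0.82,0],0]
    - [[3.6,0.82,0],0]
    - [[3.6,0.82,0],0]
    - [[3.6,0.82,0],0]
    - [[3.6,0.82,0],0]
    - [[3.6,0.82,0],0]
    - [[3.6,0.82,0],0]
    - [[3.6,0.82,0],0]
    - [[3.6,0.82,0],0]
    - [[0,0,3.5],0]
    - [[0,0,3.5],0]
    - [[0,0,3.5],0]
    - [[0,0,3.5],0]
    - [[0,0,3.5],0]

```text
time_s: 4.82
position: [0.5132, 0.2153, 0.174]
eef_rot: [0.707, 0.707, 0.0, 0.0]
contact_force: [0.8, -0.6, -0.7]
grip_width: 1.0
```

Request:
carry_out:
  deltas:
    - [[-0.2,0.1,2.5],0]
    - [[0,0,2.5],0]
    - [[0,0,2.5],0]
    - [[0,0,1.5],0]
    - [[0,0,1],0]
    - [[0,0,0],0]

```text
time_s: 5.32
position: [0.5134, 0.2128, 0.0736]
eef_rot: [0.707, 0.707, -0.001, -0.001]
contact_force: [-1.4, -0.1, -0.8]
grip_width: 0.999
```

Request:
carry_out:
  deltas:
    - [[0,0,0],0]
    - [[0,0,0],0]
    - [[0,0,0],0]
    - [[0,0,0],0]
    - [[0,0,0],0]
    - [[0,0,0],0]
    - [[0,0,0],0]
    - [[0,0,0],0]
    - [[0,0,-1],0]
    - [[0,0,-1],0]
    - [[0,0,-2],0]
    - [[0,0,-3],0]
  claw: -1
  squeeze: 60

```text
time_s: 6.32
position: [0.513, 0.2127, 0.1452]
eef_rot: [0.707, 0.707, -0.001, -0.001]
contact_force: [0.2, -0.1, -1.7]
grip_width: 0.283
```

Request:
carry_out:
  deltas:
    - [[0,0,-3.5],0]
    - [[0,0,-3.5],0]
    - [[0,0,-3.5],0]
    - [[0,0,-3.5],0]
    - [[0,0,-3.5],0]
    - [[0,0,-3.5],0]
    - [[-3.45,-0.36,0],0]
    - [[-3.45,-0.36,0],0]
    - [[-3.45,-0.36,0],0]
    - [[-3.45,-0.36,0],0]
    - [[-3.45,-0.36,0],0]
    - [[-3.45,-0.36,0],0]
    - [[-3.45,-0.36,0],0]
    - [[-3.45,-0.36,0],0]
    - [[-3.45,-0.36,0],0]
    - [[-3.45,-0.36,0],0]
    - [[-3.45,-0.36,0],0]
    - [[-3.45,-0.36,0],0]
    - [[-3.45,-0.36,0],0]
    - [[-3.45,-0.36,0],0]

```text
time_s: 7.98
position: [0.4629, -0.2713, 0.3564]
eef_rot: [0.707, 0.707, 0.0, 0.0]
contact_force: [0.9, -0.1, -1.1]
grip_width: 0.28
```

Request:
carry_out:
  deltas:
    - [[-3.45,-0.3,0],0]
    - [[0,0,3.5],-0.068]
    - [[0,0,3.5],0]
    - [[0,0,3.5],0]
    - [[0,0,3.5],0]
    - [[0,0,3.5],0]
    - [[0,0,3.5],0]
    - [[0,0,3.5],0]
    - [[0,0,3.5],0]
    - [[0,0,2],0]
    - [[0,0,0.5],0]
    - [[0,0,0],0]

```text
time_s: 8.98
position: [0.4603, -0.304, 0.0498]
eef_rot: [0.683, 0.731, -0.0, -0.001]
contact_force: [0.1, 0.0, -2.2]
grip_width: 0.279
```

Run:
```python
from h import *
print(st())
c=bot.capture('top'); cv2.imwrite('pics/t1.png',cv2.resize(c['img'][130:340,110:490,::-1],None,fx=2,fy=2,interpolation=cv2.INTER_CUBIC))
```

```text
(8.9833, array([ 0.4603, -0.304 ,  0.0498]), array([ 6.82658784e-01,  7.30736519e-01, -1.21869724e-04, -1.05360624e-03]), 0.279, array([ 0.1,  0. , -2.2]))
```

View pics/t1.png

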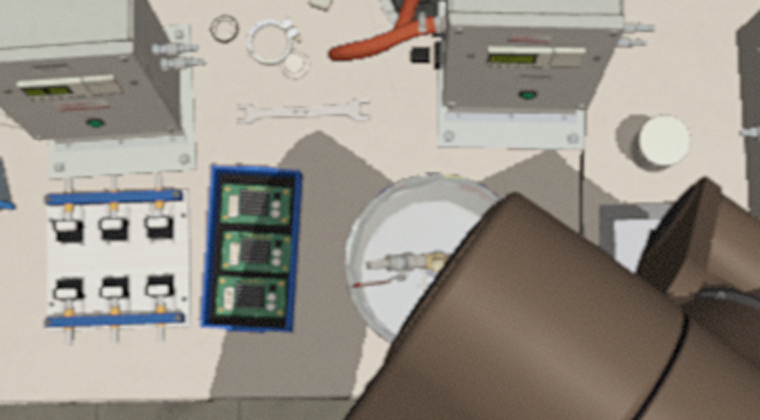

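Three boards sit in the open box at crop pixels (255,205), (253,250) and (253,297). The lid is held over the free bench.

Request:
carry_out:
  deltas:
    - [[0,0,1],0]
    - [[0,0,0.5],0]
    - [[0,0,0.3],0]
    - [[0,0,0.2],0]
    - [[0,0,0],0]

```text
time_s: 9.45
position: [0.4614, -0.3047, 0.0332]
eef_rot: [0.683, 0.731, 0.0, 0.001]
contact_force: [-10.1, 8.3, 53.8]
grip_width: 0.283
```

Request:
carry_out:
  deltas:
    - [[0,0,0],0]
    - [[0,0,0],0]
    - [[0,0,0],0]
    - [[0,0,0],0]
    - [[0,0,0],0]
    - [[0,0,-1],0]
    - [[0,0,-2.5],0]
    - [[0,0,-3.5],0]
    - [[0,0,-3.5],0.068]
    - [[0,0,-3.5],0]
    - [[0,0,-3.5],0]
    - [[0,0,-3.5],0]
    - [[0,0,-3.5],0]
    - [[0,0,-3.5],0]
    - [[0,0,-3.5],0]
  claw: 1

```text
time_s: 10.7
position: [0.4603, -0.3039, 0.3479]
eef_rot: [0.707, 0.707, 0.0, 0.0]
contact_force: [0.5, -0.9, -0.8]
grip_width: 1.001
```

Run:
```python
from h import *
print(st())
for cam in('top','side'):
    c=bot.capture(cam); P=pts(c,np.ones((480,640),bool))
    for n in('board_1','station_1','board_holder','dry_box'):
        z={'b':.006,'s':.026,'d':0}[n[0]] if n!='board_holder' else 0
        print(cam,n,[(round(d['confidence'],2),np.round(ray(c,d['pixel'],z)[:2],4)) for d in bot.mark_of(cam,n)[:4]])
    for d in bot.silhouettes(cam,'board_1')[:4]:
        p=pts(c,d['pixels']); print('sil',round(d['confidence'],2),rect(p))
        s=p[p[:,2]>.027]
        if len(s)>8: print('   sink',len(s),rect(s),s.mean(0),np.median(s,0))
    if cam=='top':
        for nm,lo,hi,x0,x1,y0,y1 in(('rim',.04,.06,.35,.68,.13,.3),('rails',.028,.04,.35,.68,.29,.5),('base',.003,.013,.39,.63,.29,.52)):
            m=(P[:,0]>x0)&(P[:,0]<x1)&(P[:,1]>y0)&(P[:,1]<y1)&(P[:,2]>lo)&(P[:,2]<hi); print(nm,m.sum(),rect(P[m]))
    np.savez(f'cap_{cam}.npz',**c)
```

```text
(10.7, array([ 0.4603, -0.3039,  0.3479]), array([7.07113822e-01, 7.07099713e-01, 4.40343927e-05, 1.91912268e-04]), 1.001, array([ 0.5, -0.9, -0.8]))
top board_1 [(0.95, array([0.5794, 0.2183])), (0.8, array([0.449 , 0.2155])), (0.57, array([0.509 , 0.2057]))]
top station_1 [(0.78, array([0.5019, 0.4628])), (0.64, array([ 0.6344, -0.3182])), (0.61, array([0.5026, 0.3993])), (0.61, array([0.5194, 0.3352]))]
top board_holder [(0.72, array([ 0.3698, -0.4919])), (0.6, array([0.5002, 0.3987])), (0.27, array([0.4479, 0.2201]))]
top dry_box [(0.77, array([0.5204, 0.2154]))]
sil 0.83 (array([455.5, 219.4]), array([50.5, 89.9]), 88.99)
   sink 103 (array([454.3, 211.3]), array([28.9, 50.2]), 89.06) [0.45447279 0.21720472 0.03585233] [0.45329363 0.21644633 0.03587086]
sil 0.82 (array([578.7, 214.4]), array([52.5, 94.6]), 86.28)
   sink 123 (array([577.5, 210.6]), array([30.5, 56.1]), 87.26) [0.5778804  0.21438266 0.03449572] [0.57873633 0.21592867 0.03446735]
sil 0.7 (array([514.3, 212.3]), array([50.8, 92.3]), 84.33)
   sink 99 (array([513.4, 210.9]), array([30.3, 34.9]), 83.01) [0.51451695 0
[... 423 characters left out ...]
0.5062, 0.3374])), (0.73, array([0.5091, 0.4048]))]
side board_holder []
side dry_box [(0.97, array([0.5163, 0.2283]))]
sil 0.78 (array([575.6, 200.3]), array([48.1, 66.1]), 83.6)
   sink 67 (array([576.5, 214.9]), array([29.8, 36.8]), 86.03) [0.57648838 0.21618095 0.03365209] [0.57733184 0.21706747 0.03402369]
sil 0.76 (array([512.5, 199.2]), array([46.4, 68.6]), 87.84)
   sink 53 (array([512.4, 216.1]), array([28.2, 32.7]), 88.98) [0.51279467 0.21814959 0.03421074] [0.51495295 0.21954106 0.03470625]
sil 0.64 (array([452.6, 207.4]), array([45.8, 66.3]), 85.71)
   sink 52 (array([454. , 223.7]), array([28.1, 33.8]), 86.65) [0.45441466 0.22703601 0.0345477 ] [0.45420809 0.22962428 0.03477464]
```

Run:
```python
from h import *
for cam in('top','side'):
    c=dict(np.load(f'cap_{cam}.npz')); im=c['img'].astype(int)
    blue=(im[:,:,2]>im[:,:,0]+40)&(im[:,:,2]>im[:,:,1]+20); dark=im.max(2)<60
    one=np.ones((480,640),bool); v,u=np.nonzero(one&(c['depth']>0)); P=pts(c,one)
    R=(abs(P[:,0]-.509)<.115)&(abs(P[:,1]-.4)<.115)
    b=R&blue[v,u]&(P[:,2]>.025)&(P[:,2]<.045)
    f=b&(P[:,0]>.51); n=b&(P[:,0]<.51); print(cam,'all',rect(P[b]),'far',rect(P[f]),'near',rect(P[n]))
    k=(R&dark[v,u]&(P[:,2]>.033)); q=P[k]
    for s in(1,-1):
        qq=q[(q[:,0]-.509)*s>0]; y=qq[:,1]
        km=cv2.kmeans(qq[:,:2].astype(np.float32),3,None,(3,50,1e-6),5,cv2.KMEANS_PP_CENTERS)
        for i in range(3): z=qq[km[1][:,0]==i]; print(' jaw',s,len(z),(z.min(0)[:2]+z.max(0)[:2])/2*1000,np.ptp(z,0)[:2]*1000)
    if cam=='top': cv2.imwrite('pics/t2.png',cv2.resize(c['img'][215:310,120:270,::-1],None,fx=5,fy=5,interpolation=cv2.INTER_CUBIC))
```

```text
top all (array([506.7, 396. ]), array([171.5, 173.6]), 1.3) far (array([586.9, 397.8]), array([ 13.6, 171.5]), -88.92) near (array([425.7, 396.1]), array([ 11.7, 162.8]), -88.83)
 jaw 1 7 [549.2866143  440.65934949] [8.13812144 3.88909274]
 jaw 1 6 [544.94013673 332.48693232] [17.54577684 25.70025388]
 jaw 1 4 [550.70486356 380.3990111 ] [7.99136647 1.67829853]
 jaw -1 21 [446.70786403 315.19836798] [47.01961039 22.01062432]
 jaw -1 12 [462.79043971 446.78502339] [13.65009244 20.61683718]
 jaw -1 11 [465.81321135 379.92544764] [16.0257162  8.4319633]
side all (array([505.7, 397.3]), array([175.5, 182.8]), -88.73) far (array([586.9, 400.1]), array([ 12.7, 180.9]), -88.44) near (array([425.4, 395.6]), array([ 13.9, 182.8]), -89.03)
 jaw 1 17 [568.32930737 349.15654092] [44.48335641 64.35928901]
 jaw 1 18 [565.53870852 480.88534605] [43.684209   19.63350901]
 jaw 1 18 [549.69586397 423.54868152] [12.16430325 40.80512437]
 jaw -1 24 [445.18903871 329.64905827] [44.90926011 47.18857742]
 jaw -1 22 [461.03633484 410.29874855] [10.4418219  61.42712043]
 jaw -1 17 [443.61386948 476.8636579 ] [42.87037865 17.53181821]
```

View pics/t2.png

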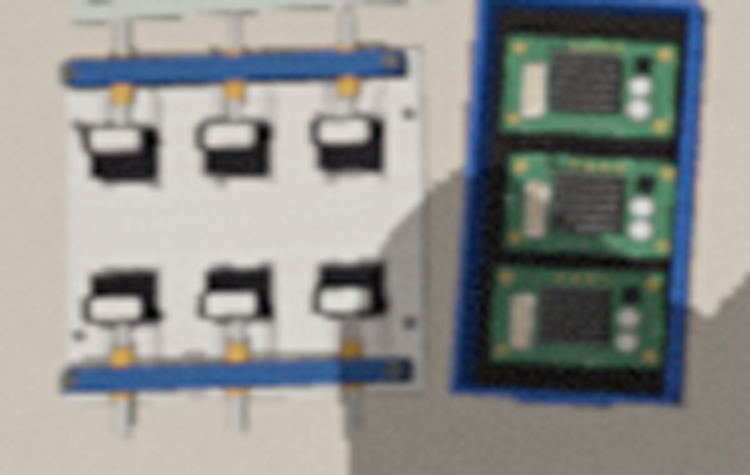

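The crop shows the holder's rails and six jaws, and all three boards with their heat sinks in the middle. There are only flat pads beside the sinks.

Request:
carry_out:
  deltas:
    - [[3.443,0.783,0],0]
    - [[3.443,0.783,0],0]
    - [[3.443,0.783,0],0]
    - [[3.443,0.783,0],0]
    - [[3.443,0.783,0],0]
    - [[3.443,0.783,0],0]
    - [[3.443,0.783,0],0]
    - [[3.443,0.783,0],0]
    - [[3.443,0.783,0],0]
    - [[3.443,0.783,0],0]
    - [[3.443,0.783,0],0]
    - [[3.443,0.783,0],0]
    - [[3.443,0.783,0],0]
    - [[3.443,0.783,0],0]
    - [[3.443,0.783,0],0]
    - [[0,0,3.5],0.068]
    - [[0,0,3.5],0]
    - [[0,0,3.5],0]
    - [[0,0,3.5],0]
    - [[0,0,3.5],0]
  claw: 0
  squeeze: 40

```text
time_s: 12.97
position: [0.578, 0.2122, 0.1685]
eef_rot: [0.731, 0.683, -0.0, -0.0]
contact_force: [0.3, -1.1, -0.3]
grip_width: 0.502
```

Request:
carry_out:
  deltas:
    - [[0,0,3.5],0]
    - [[0,0,2],0]
    - [[0,0,0],0]

```text
time_s: 13.22
position: [0.5755, 0.2112, 0.1106]
eef_rot: [0.731, 0.683, -0.003, -0.002]
contact_force: [-0.6, -0.9, 0.2]
grip_width: 0.501
```

Request:
carry_out:
  deltas:
    - [[0,0,2.5],0]
    - [[0,0,2.5],0]
    - [[0,0,1.5],0]
    - [[0,0,1.1],0]
    - [[0,0,0],0]
    - [[0,0,0],0]

```text
time_s: 13.72
position: [0.5788, 0.2123, 0.04]
eef_rot: [0.731, 0.683, 0.0, 0.0]
contact_force: [0.2, 0.1, 0.8]
grip_width: 0.501
```

```bash
python3 -c "
from h import *
print(st())"
```

```text
(13.7167, array([0.5788, 0.2123, 0.04  ]), array([7.30741274e-01, 6.82654490e-01, 1.75924343e-04, 7.81592602e-05]), 0.501, array([0.2, 0.1, 0.8]))
```

Request:
carry_out:
  deltas:
    - [[0,0,0.5],0]
    - [[0,0,0],0]
    - [[0,0,0],0]

```text
time_s: 13.97
position: [0.5787, 0.2123, 0.035]
eef_rot: [0.731, 0.683, 0.0, 0.0]
contact_force: [0.0, 0.5, 0.2]
grip_width: 0.5
```

Request:
carry_out:
  deltas:
    - [[0,0,0],0]
    - [[0,0,0],0]
    - [[0,0,0],0]
    - [[0,0,0],0]
    - [[0,0,0],0]
    - [[0,0,0],0]
  claw: -1

```text
time_s: 14.47
position: [0.5786, 0.2122, 0.0351]
eef_rot: [0.731, 0.683, 0.0, 0.0]
contact_force: [-1.5, -0.7, 7.7]
grip_width: 0.343
```

Request:
carry_out:
  deltas:
    - [[0,0,-1],0]
    - [[0,0,-1],0]
    - [[0,0,-2],0]
    - [[0,0,-2.5],0]
    - [[0,0,-2.5],0]
    - [[0,0,-2],0]
    - [[0,0,0],0]

```text
time_s: 15.05
position: [0.5806, 0.2129, 0.1496]
eef_rot: [0.731, 0.683, 0.003, 0.001]
contact_force: [1.0, 1.0, -0.8]
grip_width: 0.344
```

Request:
carry_out:
  deltas:
    - [[0,0,0],-0.1186]
    - [[0,0,0],-0.1186]
    - [[0,0,0],-0.1186]
    - [[0,0,0],-0.1186]
    - [[0,0,0],-0.1186]
    - [[0,0,0],-0.1186]
    - [[0,0,0],-0.1186]
    - [[0,0,0],-0.1186]
    - [[0,0,0],-0.1186]
    - [[0,0,0],-0.1186]
    - [[0,0,0],-0.1186]
    - [[0,0,0],-0.1186]
    - [[0,0,0],-0.1186]
    - [[0,0,0],-0.1192]
    - [[1,3.5,0],0]
    - [[1,3.5,0],0]
    - [[1,3.5,0],0]
    - [[1,3.5,0],0]
    - [[1,3.5,0],0]
    - [[1,3.5,0],0]

```text
time_s: 16.72
position: [0.5127, 0.4223, 0.1448]
eef_rot: [-0.011, 1.0, 0.0, 0.0]
contact_force: [1.2, -0.3, -2.0]
grip_width: 0.347
```

Request:
carry_out:
  deltas:
    - [[0.9,3.5,0],0]
    - [[0,0,1],0]
    - [[0,0,1],0]
    - [[0,0,1],0]
    - [[0,0,0],0]

```text
time_s: 17.13
position: [0.503, 0.4537, 0.1119]
eef_rot: [-0.011, 1.0, -0.001, -0.001]
contact_force: [-0.2, -0.4, -1.5]
grip_width: 0.343
```

```bash
cat >> h.py <<'E'
H=np.array([.5063,.3978]); Y=np.deg2rad(1.2); HR=np.array([[np.cos(Y),-np.sin(Y)],[np.sin(Y),np.cos(Y)]])
def hold(tcp):
    "TCP and green board points in holder frame (mm)"
    print('tcp in holder',np.round(((tcp[:2]-H)@HR)*1000,1),round(tcp[2]*1000,1))
def green(cam,zlo=.02,zhi=.3,name=None,box=None):
    c=bot.capture(cam); im=c['img'].astype(int); g=(im[:,:,1]>im[:,:,0]+15)&(im[:,:,1]>im[:,:,2]+8)
    p=pts(c,g); p=np.c_[(p[:,:2]-H)@HR,p[:,2]]*1000
    p=p[(abs(p[:,0])<120)&(abs(p[:,1])<110)&(p[:,2]>zlo*1000)&(p[:,2]<zhi*1000)]
    if name:
        b=box or(200,380,240,480); cv2.imwrite(f'pics/{name}.png',cv2.resize(c['img'][b[0]:b[1],b[2]:b[3],::-1],None,fx=3,fy=3,interpolation=cv2.INTER_CUBIC))
    return p
def ext(p):
    for q in(p,):
        if len(q)>15: print(len(q),'x',np.percentile(q[:,0],[1,99]).round(1),'y',np.percentile(q[:,1],[1,99]).round(1),'z',np.percentile(q[:,2],[5,50,95]).round(1),'slope dz/dx',np.polyfit(q[:,0],q[:,2],1)[0].round(3))
E
python3 - <<'E'
from h import *
s=st(); print(s); hold(s[1]); ext(green('side',name='s3')); ext(green('top'))
E
```

```text
(17.1333, array([0.503 , 0.4537, 0.1119]), array([-0.0107966 ,  0.99993997, -0.00122915, -0.0014035 ]), 0.343, array([-0.2, -0.4, -1.5]))
tcp in holder [-2.1 56. ] 111.9
312 x [-45.9  42.6] y [32.5 83.2] z [83.7 86.  88.2] slope dz/dx 0.012
166 x [-43.9  42.7] y [22.8 72.7] z [83.8 88.  93.9] slope dz/dx 0.017
```

View pics/s3.png

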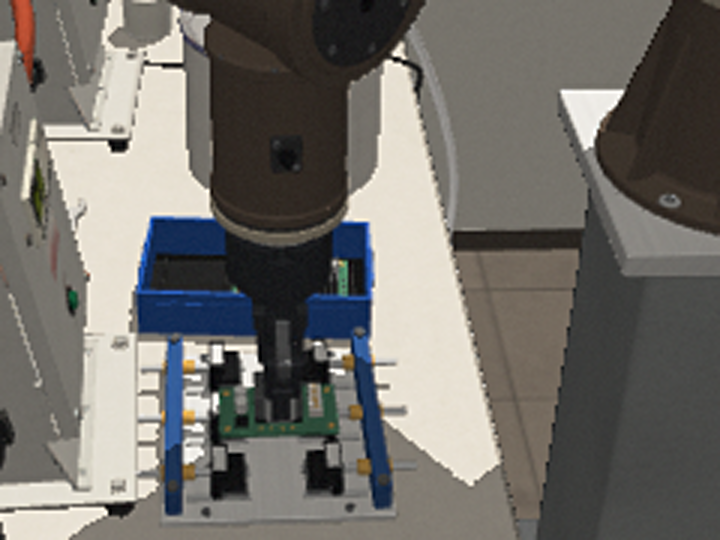

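The side view shows the held board level over station 1 at about (278,408), held by its heat sink.

Request:
carry_out:
  deltas:
    - [[0.5,0.4,0.5],0]
    - [[0.5,0,1],0]
    - [[0,0,1],0]
    - [[0,0,1],0]
    - [[0,0,0.5],0]
    - [[0,0,0],0]
    - [[0,0,0],0]
  squeeze: 25

```text
time_s: 17.82
position: [0.4937, 0.4591, 0.0737]
eef_rot: [-0.011, 1.0, -0.0, -0.0]
contact_force: [0.0, 0.4, -0.9]
grip_width: 0.341
```

Run:
```python
from h import *
s=st(); print(s[4],s[3]); hold(s[1]); ext(green('side',name='s4',box=(280,380,260,400)))
```

```text
[ 0.   0.4 -0.9] 0.341
tcp in holder [-11.3  61.6] 73.7
296 x [-55.1  33.6] y [39.7 88.7] z [45.3 47.7 50.2] slope dz/dx -0.003
```

Request:
carry_out:
  deltas:
    - [[0,-0.2,0.3],0]
    - [[0,0,0.3],0]
    - [[0,0,0.2],0]
    - [[0,0,0.1],0]
    - [[0,0,0.1],0]
    - [[0,0,0],0]

```text
time_s: 18.37
position: [0.4949, 0.4575, 0.0653]
eef_rot: [-0.011, 1.0, 0.0, 0.001]
contact_force: [1.8, -3.1, 11.5]
grip_width: 0.339
```

Run:
```python
from h import *
s=st(); print(s[4],s[3]); hold(s[1]); ext(green('side',name='s4',box=(280,380,260,400)))
```

```text
[ 1.8 -3.1 11.5] 0.339
tcp in holder [-10.1  59.9] 65.3
319 x [-55.  34.] y [35.8 88. ] z [36.6 39.8 43.9] slope dz/dx -0.089
```

View pics/s4.png

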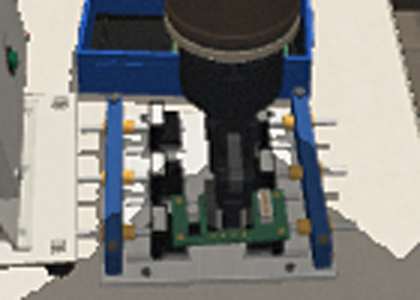

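The board is tilting on the near jaw as planned, far end low at about (180,235) and near end at (285,225). I'll tilt it a bit more.

Request:
carry_out:
  deltas:
    - [[0,0,0.1],0]
    - [[0,0,0.1],0]
    - [[0,0,0],0]

```text
time_s: 18.67
position: [0.4951, 0.4576, 0.0635]
eef_rot: [-0.011, 1.0, 0.001, 0.001]
contact_force: [3.4, -4.2, 13.9]
grip_width: 0.338
```

Run:
```python
from h import *
s=st(); print(s[4],s[3]); hold(s[1]); p=green('side'); ext(p)
f=np.polyfit(p[:,0],p[:,2],1); print('top z at far end +34, at -38:',np.polyval(f,[34,-38]).round(1))
```

```text
[ 3.4 -4.2 13.9] 0.338
tcp in holder [-9.9 60. ] 63.5
314 x [-55.6  32.2] y [36.  87.7] z [33.8 38.5 44.1] slope dz/dx -0.142
top z at far end +34, at -38: [33.7 43.9]
```

Request:
carry_out:
  deltas:
    - [[0,0,0.1],0]
    - [[-0.3,0,0],0]
    - [[-0.3,0,0],0]
    - [[-0.3,0,0],0]
    - [[-0.3,0,0],0]
    - [[-0.3,0,0],0]
    - [[0,0,0],0]

```text
time_s: 19.3
position: [0.5088, 0.4577, 0.0615]
eef_rot: [-0.011, 1.0, 0.0, -0.0]
contact_force: [-3.8, 0.1, 6.5]
grip_width: 0.342
```

```bash
cat >> h.py <<'E'
def look(cam='side',**k):
    s=st(); print('t',s[0],'F',s[4],'g',s[3]); hold(s[1]); p=green(cam,**k); ext(p)
E
python3 - <<'E'
from h import *
look(name='s5',box=(280,380,260,400))
E
```

```text
t 19.3 F [-3.8  0.1  6.5] g 0.342
tcp in holder [ 3.8 59.8] 61.5
290 x [-42.4  44.2] y [36.8 87.5] z [31.  37.1 42.3] slope dz/dx -0.107
```

View pics/s5.png

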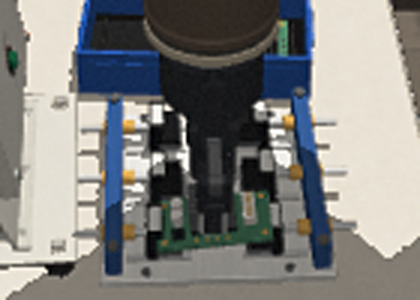

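Request:
carry_out:
  deltas:
    - [[-0.2,0,0],0]
    - [[-0.2,0,0],0]
    - [[-0.2,0,0],0]
    - [[-0.2,0,0],0]
    - [[0,0,0],0]
    - [[0,0,0],0]

```text
time_s: 19.85
position: [0.516, 0.4578, 0.0612]
eef_rot: [-0.011, 1.0, -0.0, -0.001]
contact_force: [-6.9, 1.6, 2.4]
grip_width: 0.345
```

Run:
```python
from h import *
look()
```

```text
t 19.85 F [-6.9  1.6  2.4] g 0.345
tcp in holder [11.  59.8] 61.2
291 x [-35.1  53. ] y [36.8 86.9] z [31.  36.5 41.8] slope dz/dx -0.104
```

Request:
carry_out:
  deltas:
    - [[0,0,0.2],0]
    - [[0,0,0.2],0]
    - [[0.1,0,0.2],0]
    - [[0,0,0],0]
    - [[0,0,0],0]

```text
time_s: 20.32
position: [0.5154, 0.4579, 0.0558]
eef_rot: [-0.011, 1.0, -0.0, -0.0]
contact_force: [-6.7, -1.3, 10.8]
grip_width: 0.343
```

Run:
```python
from h import *
look()
```

```text
t 20.3167 F [-6.7 -1.3 10.8] g 0.343
tcp in holder [10.4 59.9] 55.8
288 x [-34.9  53.1] y [36.2 87.2] z [27.7 31.1 34.1] slope dz/dx -0.045
```

Request:
carry_out:
  deltas:
    - [[0,0,0.1],0]
    - [[0,0,0.1],0]
    - [[0,0,0],0]
    - [[0,0,0],0]

```text
time_s: 20.7
position: [0.5155, 0.4579, 0.0541]
eef_rot: [-0.011, 1.0, 0.0, -0.0]
contact_force: [-7.1, -2.5, 12.8]
grip_width: 0.34
```

Run:
```python
from h import *
look()
```

```text
t 20.7 F [-7.1 -2.5 12.8] g 0.34
tcp in holder [10.5 59.9] 54.1
283 x [-34.2  53.1] y [35.7 87. ] z [26.4 29.1 32.4] slope dz/dx -0.007
```

Request:
carry_out:
  deltas:
    - [[0.1,0,-0.1],0]
    - [[0.2,0,0],0]
    - [[0.2,0,0],0]
    - [[0.2,0,0],0]
    - [[0.2,0,0],0]
    - [[0.2,0,0],0]
    - [[0,0,0],0]
    - [[0,0,0],0]

```text
time_s: 21.42
position: [0.505, 0.4576, 0.0544]
eef_rot: [-0.011, 1.0, 0.0, 0.0]
contact_force: [0.9, 0.1, 2.6]
grip_width: 0.34
```

Run:
```python
from h import *
look()
```

```text
t 21.4167 F [0.9 0.1 2.6] g 0.34
tcp in holder [-0.  59.8] 54.4
263 x [-45.6  43.8] y [37.4 87. ] z [27.1 29.6 32.4] slope dz/dx -0.178
```

Request:
carry_out:
  deltas:
    - [[0,0,0],0]
    - [[0,0,0],0]
    - [[0,0,0],0]
    - [[0,0,0],0]
    - [[0,0,-1],0]
    - [[0,0,-2],0]
    - [[0,0,-3.5],0]
    - [[0,0,-3.5],0]
    - [[0,0,0],0]
  claw: 0

```text
time_s: 22.22
position: [0.5075, 0.4598, 0.1619]
eef_rot: [-0.011, 1.0, 0.003, 0.004]
contact_force: [1.6, 1.7, 1.1]
grip_width: 0.503
```

Run:
```python
from h import *
look(name='s6',box=(280,380,260,400)); look('top')
```

```text
t 22.2167 F [1.6 1.7 1.1] g 0.503
tcp in holder [ 2.5 62. ] 161.9
266 x [-43.9  43.8] y [37.4 87. ] z [26.9 29.8 32.4] slope dz/dx -0.013
t 22.2667 F [ 1.  -0.4 -0.8] g 0.498
tcp in holder [ 1.7 61.3] 159.1
171 x [-40.1  40.1] y [25.2 84.8] z [25.8 31.  37.8] slope dz/dx 0.037
```

View pics/s6.png

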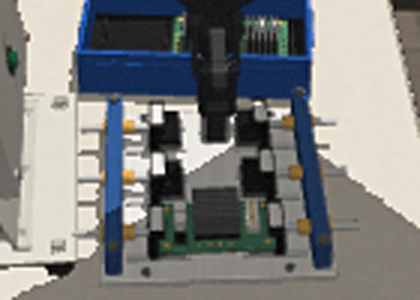

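Board 1 lies level in station 1 at (218,230), with both ends in the jaws. The other two boards are still in the box.

```bash
cat >> h.py <<'E'
def sinks():
    for cam in('top','side'):
        c=bot.capture(cam)
        for d in bot.silhouettes(cam,'board_1')[:4]:
            p=pts(c,d['pixels']); s=p[(p[:,2]>.027)&(p[:,2]<.045)]
            if len(p)>20 and len(s)>8: print(cam,round(d['confidence'],2),rect(p),'sink',len(s),rect(s))
E
python3 -c "
from h import *
sinks()"
```

```text
top 0.82 (array([454.9, 219.1]), array([50.4, 89.4]), 87.01) sink 101 (array([454.4, 218.7]), array([29.2, 36.6]), 87.67)
top 0.76 (array([504.6, 457.7]), array([51.5, 82.3]), 1.41) sink 298 (array([504.6, 457.7]), array([51.5, 82.3]), 1.41)
top 0.7 (array([512.9, 207.7]), array([55.1, 96.1]), 89.79) sink 105 (array([512.8, 195.3]), array([30.4, 69.8]), 85.31)
side 0.79 (array([505.3, 439.3]), array([88.3, 91.5]), -88.66) sink 439 (array([504.3, 459.8]), array([51.7, 88.3]), -0.39)
side 0.6 (array([446.5, 207.9]), array([34.5, 62.8]), 82.88) sink 45 (array([451.2, 223.9]), array([22.6, 29.5]), 86.13)
side 0.5 (array([528. , 197.7]), array([14.4, 64.9]), 89.71) sink 15 (array([523.7, 215. ]), array([ 5.7, 29. ]), 89.18)
side 0.19 (array([ 643.2, -316.4]), array([62.6, 64.9]), 72.78) sink 65 (array([ 642. , -297.4]), array([29.3, 57.8]), 6.67)
```

Request:
carry_out:
  deltas:
    - [[-0.1,-4.08,0],0]
    - [[-0.1,-4.08,0],0]
    - [[-0.1,-4.08,0],0]
    - [[-0.1,-4.08,0],0]
    - [[0,-4.08,0],0]
    - [[0,-4.08,0],0]
    - [[0,0,0],0.1186]
    - [[0,0,0],0.1186]
    - [[0,0,0],0.1186]
    - [[0,0,0],0.1186]
    - [[0,0,0],0.1186]
    - [[0,0,0],0.1186]
    - [[0,0,0],0.1186]
    - [[0,0,0],0.1186]
    - [[0,0,0],0.1186]
    - [[0,0,0],0.1186]
    - [[0,0,0],0.1186]
    - [[0,0,0],0.1186]
    - [[0,0,0],0.1186]
    - [[0,0,0],0.1192]

```text
time_s: 24.18
position: [0.5137, 0.2127, 0.1533]
eef_rot: [0.733, 0.68, -0.001, -0.0]
contact_force: [0.0, 0.1, -0.2]
grip_width: 0.501
```

Request:
carry_out:
  deltas:
    - [[0,0,2.5],0]
    - [[0,0,3],0]
    - [[0,0,2.5],0]
    - [[0,0,2],0]
    - [[0,0,1],0]
    - [[0,0,0.4],0]
    - [[0,0,0],0]
    - [[0,0,0],0]
  squeeze: 40

```text
time_s: 24.85
position: [0.5146, 0.213, 0.0408]
eef_rot: [0.731, 0.683, 0.0, 0.0]
contact_force: [0.4, -0.1, 0.9]
grip_width: 0.497
```

Request:
carry_out:
  deltas:
    - [[0,0,0.58],0]
    - [[0,0,0],0]

```text
time_s: 25.02
position: [0.5147, 0.2131, 0.0348]
eef_rot: [0.731, 0.683, 0.001, 0.0]
contact_force: [0.6, -0.8, -1.0]
grip_width: 0.5
```

Request:
carry_out:
  deltas:
    - [[0,0,0],0]
    - [[0,0,0],0]
    - [[0,0,0],0]
    - [[0,0,0],0]
    - [[0,0,0],0]
    - [[0,0,-1],0]
    - [[0,0,-1],0]
    - [[0,0,-2],0]
    - [[0,0,-2.5],0]
    - [[0,0,-2.5],0]
    - [[0,0,-2],0]
    - [[0,0,0],0]
  claw: -1

```text
time_s: 26.02
position: [0.5164, 0.2137, 0.1494]
eef_rot: [0.731, 0.683, 0.003, 0.001]
contact_force: [0.8, 0.9, 0.4]
grip_width: 0.342
```

Request:
carry_out:
  deltas:
    - [[0,0,0],-0.1186]
    - [[0,0,0],-0.1186]
    - [[0,0,0],-0.1186]
    - [[0,0,0],-0.1186]
    - [[0,0,0],-0.1186]
    - [[0,0,0],-0.1186]
    - [[0,0,0],-0.1186]
    - [[0,0,0],-0.1186]
    - [[0,0,0],-0.1186]
    - [[0,0,0],-0.1186]
    - [[0,0,0],-0.1186]
    - [[0,0,0],-0.1186]
    - [[0,0,0],-0.1186]
    - [[0,0,0],-0.1192]
    - [[0.3,3.7,0],0]
    - [[0.3,3.7,0],0]
    - [[0.3,3.7,0],0]
    - [[0.3,3.7,0],0]
    - [[0.3,3.7,0],0]
    - [[0,0,0],0]

```text
time_s: 27.68
position: [0.4946, 0.4035, 0.1452]
eef_rot: [-0.013, 1.0, 0.001, 0.001]
contact_force: [-0.5, -1.3, -0.9]
grip_width: 0.339
```

Request:
carry_out:
  deltas:
    - [[0,0,1.5],0]
    - [[0,0,2],0]
    - [[0,0,2],0]
    - [[0,0,1],0]
    - [[0,0,0],0]
    - [[0,0,0],0]
  squeeze: 25

```text
time_s: 28.18
position: [0.4951, 0.3973, 0.0796]
eef_rot: [-0.011, 1.0, -0.0, -0.0]
contact_force: [0.5, -0.0, -0.2]
grip_width: 0.344
```

```bash
sed -i 's/p=green(cam,\*\*k); ext(p)/y=k.pop("y",None); p=green(cam,**k); ext(p if y is None else p[abs(p[:,1]-y)<33])/' h.py; python3 -c "
from h import *
look(y=0); look('top',y=0)"
```

```text
t 28.1833 F [ 0.5 -0.  -0.2] g 0.344
tcp in holder [-11.2  -0.3] 79.6
270 x [-53.1  35. ] y [-24.   26.6] z [50.6 53.7 55.8] slope dz/dx -0.002
t 28.2333 F [ 0.4 -0.8 -1.7] g 0.344
tcp in holder [-10.8   0.1] 80.3
121 x [-52.2  36.2] y [-23.9  12.5] z [51.  55.8 61.3] slope dz/dx 0.014
```

Request:
carry_out:
  deltas:
    - [[0.15,0,0.5],0]
    - [[0,0,0.4],0]
    - [[0,0,0.3],0]
    - [[0,0,0.2],0]
    - [[0,0,0.2],0]
    - [[0,0,0.1],0]
    - [[0,0,0.1],0]
    - [[0,0,0],0]
    - [[0,0,0],0]

```text
time_s: 29.03
position: [0.495, 0.3978, 0.0627]
eef_rot: [-0.011, 1.0, 0.001, 0.001]
contact_force: [3.7, -3.8, 14.6]
grip_width: 0.336
```

```bash
python3 -c "
from h import *
look(y=0)"
```

```text
t 29.0333 F [ 3.7 -3.8 14.6] g 0.336
tcp in holder [-11.3   0.2] 62.7
255 x [-55.3  32.8] y [-22.6  26.9] z [31.5 37.9 42.8] slope dz/dx -0.112
```

Request:
carry_out:
  deltas:
    - [[0,0,0.1],0]
    - [[0,0,0.05],0]
    - [[0,0,0],0]
    - [[0,0,0],0]

```text
time_s: 29.42
position: [0.4951, 0.3979, 0.0613]
eef_rot: [-0.011, 1.0, 0.001, 0.001]
contact_force: [3.3, -3.8, 17.3]
grip_width: 0.341
```

```bash
python3 -c "
from h import *
look(y=0,name='s7',box=(280,380,260,400))"
```

```text
t 29.4167 F [ 3.3 -3.8 17.3] g 0.341
tcp in holder [-11.2   0.3] 61.3
244 x [-56.1  32.3] y [-23.4  26.8] z [29.3 37.4 43.4] slope dz/dx -0.142
```

View pics/s7.png

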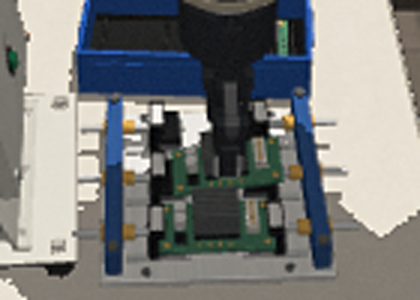

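The second board is tilted, far end at (180,180) and near end on the near jaw at (280,160). It clears the first board. I'll push it now.

Request:
carry_out:
  deltas:
    - [[-0.3,0,0],0]
    - [[-0.3,0,0],0]
    - [[-0.3,0,0],0]
    - [[-0.3,0,0],0]
    - [[-0.3,0,0],0]
    - [[0,0,0],0]

```text
time_s: 29.97
position: [0.5088, 0.3979, 0.0601]
eef_rot: [-0.011, 1.0, 0.0, -0.0]
contact_force: [-3.9, -0.1, 6.6]
grip_width: 0.342
```

```bash
python3 -c "
from h import *
look(y=0)"
```

```text
t 29.9667 F [-3.9 -0.1  6.6] g 0.342
tcp in holder [2.5 0. ] 60.1
231 x [-42.3  45.2] y [-23.6  27.2] z [28.7 37.  42.4] slope dz/dx -0.138
```

Request:
carry_out:
  deltas:
    - [[-0.2,0,0],0]
    - [[-0.2,0,0],0]
    - [[-0.2,0,0],0]
    - [[-0.2,0,0],0]
    - [[0,0,0],0]
    - [[0,0,0],0]

```text
time_s: 30.52
position: [0.516, 0.398, 0.0601]
eef_rot: [-0.011, 1.0, -0.0, -0.0]
contact_force: [-6.7, 0.5, 6.3]
grip_width: 0.343
```

```bash
python3 -c "
from h import *
look(y=0)"
```

```text
t 30.5167 F [-6.7  0.5  6.3] g 0.343
tcp in holder [ 9.7 -0. ] 60.1
241 x [-35.5  52.5] y [-22.6  27.3] z [28.1 36.5 42. ] slope dz/dx -0.175
```

Request:
carry_out:
  deltas:
    - [[0,0,0.2],0]
    - [[0,0,0.2],0]
    - [[0.1,0,0.2],0]
    - [[0,0,0.1],0]
    - [[0,0,0.1],0]
    - [[0,0,0],0]
    - [[0,0,0],0]

```text
time_s: 31.15
position: [0.5153, 0.3981, 0.0532]
eef_rot: [-0.011, 1.0, 0.0, 0.0]
contact_force: [-9.3, -3.5, 22.8]
grip_width: 0.343
```

```bash
python3 -c "
from h import *
look(y=0)"
```

```text
t 31.15 F [-9.3 -3.5 22.8] g 0.343
tcp in holder [9.  0.1] 53.2
200 x [-33.6  54.9] y [-22.5  27.6] z [26.4 29.  32.4] slope dz/dx -0.004
```

Request:
carry_out:
  deltas:
    - [[0.1,0,-0.2],0]
    - [[0.2,0,0],0]
    - [[0.2,0,0],0]
    - [[0.2,0,0],0]
    - [[0.2,0,0],0]
    - [[0.2,0,0],0]
    - [[0,0,0],0]
    - [[0,0,0],0]

```text
time_s: 31.87
position: [0.5047, 0.3976, 0.0539]
eef_rot: [-0.011, 1.0, -0.0, 0.0]
contact_force: [-0.3, -1.3, -3.2]
grip_width: 0.342
```

```bash
python3 -c "
from h import *
look(y=0)"
```

```text
t 31.8667 F [-0.3 -1.3 -3.2] g 0.342
tcp in holder [-1.6 -0.2] 53.9
195 x [-44.4  42.8] y [-24.   27.2] z [26.9 29.7 35.5] slope dz/dx -0.016
```

Request:
carry_out:
  deltas:
    - [[0,0,0],0]
    - [[0,0,0],0]
    - [[0,0,0],0]
    - [[0,0,0],0]
    - [[0,0,-1],0]
    - [[0,0,-2],0]
    - [[0,0,-3.5],0]
    - [[0,0,-3.5],0]
    - [[1.08,-3.56,0],0]
    - [[1.08,-3.56,0],0]
    - [[1.08,-3.56,0],0]
    - [[1.08,-3.56,0],0]
    - [[1.08,-3.56,0],0]
    - [[0,0,0],0]
  claw: 0

```text
time_s: 33.08
position: [0.4517, 0.2137, 0.1545]
eef_rot: [-0.01, 1.0, -0.001, -0.001]
contact_force: [0.2, 0.5, -0.5]
grip_width: 0.501
```

```bash
python3 -c "
from h import *
look(y=0); look('side',y=60); sinks()"
```

```text
t 33.0833 F [ 0.2  0.5 -0.5] g 0.501
tcp in holder [ -58.4 -182.9] 154.5
197 x [-44.7  43. ] y [-22.7  26.4] z [26.6 29.8 35.9] slope dz/dx -0.026
t 33.1333 F [ 0.8  1.2 -0.6] g 0.493
tcp in holder [ -56.6 -180.7] 154.8
264 x [-43.7  43.9] y [29.2 87.4] z [26.9 29.9 32.8] slope dz/dx -0.026
top 0.86 (array([509.9, 387.6]), array([ 87.8, 195.7]), -87.35) sink 200 (array([506.2, 457.1]), array([52.1, 87.5]), 1.77)
top 0.58 (array([ 461.6, -306.8]), array([126.6, 218.6]), -0.07) sink 80 (array([ 462.4, -302.5]), array([23.4, 23.6]), -3.16)
side 0.87 (array([502.6, 399.1]), array([ 85.3, 104.8]), 86.24) sink 361 (array([503.4, 400.1]), array([54. , 85.5]), -0.16)
side 0.76 (array([505.8, 446.8]), array([76.3, 91.2]), 0.83) sink 476 (array([504.6, 448.5]), array([72.7, 88.8]), 0.83)
side 0.65 (array([505.4, 387.1]), array([219.7, 219.7]), -1.37) sink 1207 (array([507.4, 398.6]), array([182.6, 218.8]), 0.09)
side 0.57 (array([452.2, 201.2]), array([46.3, 77.8]), 85.79) sink 55 (array([454. , 222.7]), array([28.2, 34.7]), 86.1)
```

Request:
carry_out:
  deltas:
    - [[0,0,0],0.1186]
    - [[0,0,0],0.1186]
    - [[0,0,0],0.1186]
    - [[0,0,0],0.1186]
    - [[0,0,0],0.1186]
    - [[0,0,0],0.1186]
    - [[0,0,0],0.1186]
    - [[0,0,0],0.1186]
    - [[0,0,0],0.1186]
    - [[0,0,0],0.1186]
    - [[0,0,0],0.1186]
    - [[0,0,0],0.1186]
    - [[0,0,0],0.1186]
    - [[0,0,0],0.1192]
    - [[0,0,0],0]

```text
time_s: 34.63
position: [0.4548, 0.2195, 0.1539]
eef_rot: [0.733, 0.681, 0.0, -0.0]
contact_force: [0.3, -0.2, 0.2]
grip_width: 0.497
```

Request:
carry_out:
  deltas:
    - [[0,0,2.5],0]
    - [[0,0,3],0]
    - [[0,0,2.5],0]
    - [[0,0,2],0]
    - [[0,0,1],0]
    - [[0,0,0.4],0]
    - [[0,0,0],0]
    - [[0,0,0],0]
  squeeze: 40

```text
time_s: 35.3
position: [0.4551, 0.219, 0.0406]
eef_rot: [0.73, 0.683, 0.0, 0.0]
contact_force: [-0.7, 1.0, -0.6]
grip_width: 0.501
```

Request:
carry_out:
  deltas:
    - [[0,0,0.56],0]
    - [[0,0,0],0]

```text
time_s: 35.47
position: [0.4551, 0.2188, 0.0347]
eef_rot: [0.731, 0.683, 0.001, 0.0]
contact_force: [-0.8, 0.2, 0.0]
grip_width: 0.496
```

Request:
carry_out:
  deltas:
    - [[0,0,0],0]
    - [[0,0,0],0]
    - [[0,0,0],0]
    - [[0,0,0],0]
    - [[0,0,0],0]
    - [[0,0,-1],0]
    - [[0,0,-1],0]
    - [[0,0,-2],0]
    - [[0,0,-2.5],0]
    - [[0,0,-2.5],0]
    - [[0,0,-2],0]
    - [[0,0,0],0]
  claw: -1

```text
time_s: 36.47
position: [0.4565, 0.2194, 0.149]
eef_rot: [0.731, 0.683, 0.003, 0.001]
contact_force: [0.9, 0.6, -0.9]
grip_width: 0.343
```

Request:
carry_out:
  deltas:
    - [[0,0,0],-0.1186]
    - [[0,0,0],-0.1186]
    - [[0,0,0],-0.1186]
    - [[0,0,0],-0.1186]
    - [[0,0,0],-0.1186]
    - [[0,0,0],-0.1186]
    - [[0,0,0],-0.1186]
    - [[0,0,0],-0.1186]
    - [[0,0,0],-0.1186]
    - [[0,0,0],-0.1186]
    - [[0,0,0],-0.1186]
    - [[0,0,0],-0.1186]
    - [[0,0,0],-0.1186]
    - [[0,0,0],-0.1192]
    - [[-1.08,2.95,0],0]
    - [[-1.08,2.95,0],0]
    - [[-1.08,2.95,0],0]
    - [[-1.08,2.95,0],0]
    - [[0,0,0],0]
    - [[0,0,0],0]

```text
time_s: 38.13
position: [0.4953, 0.3388, 0.1445]
eef_rot: [-0.012, 1.0, 0.0, 0.0]
contact_force: [-0.2, -1.4, -1.2]
grip_width: 0.34
```

Request:
carry_out:
  deltas:
    - [[0,0,1.5],0]
    - [[0,0,2],0]
    - [[0,0,2],0]
    - [[0,0,1],0]
    - [[0,0,0],0]
    - [[0,0,0],0]
  squeeze: 25

```text
time_s: 38.63
position: [0.4949, 0.3369, 0.0795]
eef_rot: [-0.011, 1.0, -0.0, -0.0]
contact_force: [-0.2, 0.3, -1.2]
grip_width: 0.339
```

```bash
python3 -c "
from h import *
look(y=-60); look('top',y=-60)"
```

```text
t 38.6333 F [-0.2  0.3 -1.2] g 0.339
tcp in holder [-12.7 -60.6] 79.5
218 x [-56.1  31. ] y [-83.7 -33.6] z [51.1 53.8 56.4] slope dz/dx -0.0
t 38.6833 F [-0.  -0.4 -0.8] g 0.344
tcp in holder [-12.2 -60.3] 80.2
80 x [-49.9  34.3] y [-83.7 -61.2] z [51.2 55.7 60.7] slope dz/dx -0.013
```

Request:
carry_out:
  deltas:
    - [[-0.15,0.03,0.5],0]
    - [[0,0,0.4],0]
    - [[0,0,0.3],0]
    - [[0,0,0.2],0]
    - [[0,0,0.2],0]
    - [[0,0,0.2],0]
    - [[0,0,0.1],0]
    - [[0,0,0],0]
    - [[0,0,0],0]

```text
time_s: 39.48
position: [0.498, 0.3382, 0.0614]
eef_rot: [-0.011, 1.0, 0.001, 0.001]
contact_force: [3.3, -3.0, 13.2]
grip_width: 0.339
```

```bash
python3 -c "
from h import *
look(y=-60)"
```

```text
t 39.4833 F [ 3.3 -3.  13.2] g 0.339
tcp in holder [ -9.5 -59.4] 61.4
207 x [-55.8  31.4] y [-82.8 -32.8] z [29.4 37.9 43.2] slope dz/dx -0.138
```

Same state as for the others. I'll push it.

Request:
carry_out:
  deltas:
    - [[-0.3,0,0.05],0]
    - [[-0.3,0,0],0]
    - [[-0.3,0,0],0]
    - [[-0.3,0,0],0]
    - [[-0.3,0,0],0]
    - [[0,0,0],0]

```text
time_s: 40.03
position: [0.5117, 0.3382, 0.06]
eef_rot: [-0.011, 1.0, -0.0, -0.0]
contact_force: [-3.6, 0.2, 5.7]
grip_width: 0.342
```

```bash
python3 -c "
from h import *
look(y=-60)"
```

```text
t 40.0333 F [-3.6  0.2  5.7] g 0.342
tcp in holder [  4.2 -59.7] 60.0
196 x [-42.   44.2] y [-81.9 -32.6] z [28.4 36.7 42.3] slope dz/dx -0.143
```

Request:
carry_out:
  deltas:
    - [[-0.2,0,0],0]
    - [[-0.2,0,0],0]
    - [[-0.2,0,0],0]
    - [[-0.2,0,0],0]
    - [[0,0,0],0]
    - [[0,0,0],0]

```text
time_s: 40.58
position: [0.519, 0.3383, 0.06]
eef_rot: [-0.011, 1.0, -0.0, -0.001]
contact_force: [-7.2, 0.3, 7.7]
grip_width: 0.342
```

```bash
python3 -c "
from h import *
look(y=-60)"
```

```text
t 40.5833 F [-7.2  0.3  7.7] g 0.342
tcp in holder [ 11.5 -59.8] 60.0
202 x [-35.3  51.8] y [-81.8 -32.9] z [28.1 36.7 41.8] slope dz/dx -0.142
```

Request:
carry_out:
  deltas:
    - [[0,0,0.2],0]
    - [[0,0,0.2],0]
    - [[0.1,0,0.2],0]
    - [[0,0,0.1],0]
    - [[0,0,0.1],0]
    - [[0,0,0],0]
    - [[0,0,0],0]

```text
time_s: 41.22
position: [0.5183, 0.3384, 0.0531]
eef_rot: [-0.011, 1.0, 0.0, -0.0]
contact_force: [-9.4, -3.9, 26.1]
grip_width: 0.339
```

```bash
python3 -c "
from h import *
look(y=-60)"
```

```text
t 41.2167 F [-9.4 -3.9 26.1] g 0.339
tcp in holder [ 10.8 -59.6] 53.1
169 x [-33.6  54.4] y [-82.6 -31.9] z [26.  29.3 32.6] slope dz/dx -0.011
```

Request:
carry_out:
  deltas:
    - [[0.1,0,-0.15],0]
    - [[0.2,0,0],0]
    - [[0.2,0,0],0]
    - [[0.2,0,0],0]
    - [[0.2,0,0],0]
    - [[0.22,0,0],0]
    - [[0,0,0],0]
    - [[0,0,0],0]

```text
time_s: 41.93
position: [0.5076, 0.3381, 0.0535]
eef_rot: [-0.011, 1.0, 0.0, 0.0]
contact_force: [-0.3, -2.3, 4.6]
grip_width: 0.346
```

```bash
python3 -c "
from h import *
look(y=-60)"
```

```text
t 41.9333 F [-0.3 -2.3  4.6] g 0.346
tcp in holder [  0.  -59.7] 53.5
152 x [-44.5  44.2] y [-79.8 -31.5] z [26.9 29.4 32.1] slope dz/dx -0.012
```

Request:
carry_out:
  deltas:
    - [[0,0,0],0]
    - [[0,0,0],0]
    - [[0,0,0],0]
    - [[0,0,0],0]
    - [[0,0,-1],0]
    - [[0,0,-2],0]
    - [[0,0,-3.5],0]
    - [[0,0,-3.5],0]
    - [[0,0,-3.5],0]
    - [[0,0,-3.5],0]
    - [[0,0,-3.5],0]
    - [[0,0,-3.5],0]
    - [[0,0,-3.5],0]
    - [[0,0,-3],0]
  claw: 0

```text
time_s: 43.15
position: [0.5073, 0.338, 0.3619]
eef_rot: [-0.011, 1.0, 0.001, 0.001]
contact_force: [0.2, 0.4, -0.5]
grip_width: 0.501
```

Request:
carry_out:
  deltas:
    - [[0,0,0],0.1225]
    - [[0,0,0],0.1225]
    - [[0,0,0],0.1225]
    - [[0,0,0],0.1225]
    - [[0,0,0],0.1225]
    - [[0,0,0],0.1225]
    - [[0,0,0],0.1225]
    - [[0,0,0],0.1225]
    - [[0,0,0],0.1225]
    - [[0,0,0],0.1225]
    - [[0,0,0],0.1225]
    - [[0,0,0],0.1225]
    - [[0,0,0],0.122]
    - [[-3.5,-0.25,0],0]
    - [[-3.5,-0.25,0],0]
    - [[-3.5,-0.25,0],0]
    - [[-3.5,-0.25,0],0]
    - [[-3.5,-0.25,0],0]
    - [[-3.5,-0.25,0],0]
    - [[-3.5,-0.25,0],0]
  claw: 1

```text
time_s: 44.82
position: [0.4895, 0.0915, 0.3592]
eef_rot: [0.707, 0.708, 0.0, 0.0]
contact_force: [0.8, -1.3, -0.2]
grip_width: 1.0
```

Request:
carry_out:
  deltas:
    - [[-3.5,-0.25,0],0]
    - [[-3.5,-0.25,0],0]
    - [[-3.5,-0.25,0],0]
    - [[-3.5,-0.25,0],0]
    - [[0,0,0],0]

```text
time_s: 45.23
position: [0.4796, -0.0518, 0.3592]
eef_rot: [0.708, 0.706, -0.0, 0.001]
contact_force: [0.0, -0.2, 0.7]
grip_width: 1.0
```

Run:
```python
from h import *
print(st())
for y in(60,0,-60): look(y=y)
c=bot.capture('top'); P=pts(c,np.ones((480,640),bool))
k=(abs(P[:,0]-.46)<.08)&(abs(P[:,1]+.305)<.08)&(P[:,2]>.025)&(P[:,2]<.045); print('knob',k.sum(),rect(P[k]))
m=(abs(P[:,0]-.46)<.2)&(abs(P[:,1]+.305)<.12)&(P[:,2]>.005)&(P[:,2]<.018); print('plate',rect(P[m]))
for d in bot.silhouettes('top','box_lid')[:2]: print(d['confidence'],rect(pts(c,d['pixels'])))
m=(P[:,0]>.35)&(P[:,0]<.68)&(P[:,1]>.13)&(P[:,1]<.285)&(P[:,2]>.04)&(P[:,2]<.06); print('rim',rect(P[m]))
cv2.imwrite('pics/t8.png',cv2.resize(c['img'][200:340,110:510,::-1],None,fx=2,fy=2,interpolation=cv2.INTER_CUBIC))
```

```text
(45.2333, array([ 0.4796, -0.0518,  0.3592]), array([ 7.07872024e-01,  7.06340051e-01, -4.46551277e-04,  8.54280800e-04]), 1.0, array([ 0. , -0.2,  0.7]))
t 45.2333 F [ 0.  -0.2  0.7] g 1.0
tcp in holder [ -36.1 -448.9] 359.2
256 x [-43.8  43.8] y [28.4 86.6] z [27.  29.8 32.6] slope dz/dx -0.02
t 45.2833 F [-0.3  0.2  0.7] g 0.999
tcp in holder [ -35.8 -446.7] 359.1
208 x [-44.5  42.8] y [-31.3  27.6] z [27.7 30.3 38.6] slope dz/dx -0.015
t 45.3333 F [0.4 0.5 0.3] g 0.997
tcp in holder [ -35.6 -445.2] 359.0
159 x [-44.6  44.2] y [-81.2 -32. ] z [27.2 29.6 34.3] slope dz/dx -0.02
knob 83 (array([ 462.6, -302.8]), array([23. , 23.7]), -0.02)
plate (array([ 491.6, -325.8]), array([202.6, 336.7]), 0.91)
0.96 (array([ 461.2, -305.8]), array([124.2, 218.7]), -0.15)
rim (array([516., 214.]), array([119.5, 216.8]), -3.82)
```

View pics/t8.png

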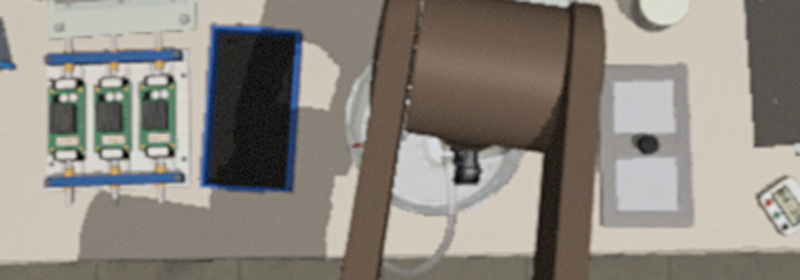

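The top view shows all three boards seated in the stations at (66,115), (113,115) and (157,110). The box is empty, and the lid lies where I put it, with its knob at (647,144). Now the lid goes back on.

Request:
carry_out:
  deltas:
    - [[-3.66,-0.25,0],0]
    - [[-3.66,-0.25,0],0]
    - [[-3.66,-0.25,0],0]
    - [[-3.66,-0.25,0],0]
    - [[-3.66,-0.25,0],0]
    - [[-3.66,-0.25,0],0]
    - [[-3.66,-0.25,0],0]
    - [[0,0,3],0]
    - [[0,0,3.5],0]
    - [[0,0,3.5],0]
    - [[0,0,3.5],0]
    - [[0,0,3.5],0]
    - [[0,0,3.5],0]
    - [[0,0,3.5],0]
    - [[0,0,3],0]
    - [[0,0,2],0]
    - [[0,0,1],0]
    - [[0,0,0.6],0]
    - [[0,0,0],0]
    - [[0,0,0],0]
  squeeze: 60

```text
time_s: 47.15
position: [0.4639, -0.3031, 0.0532]
eef_rot: [0.707, 0.708, 0.0, 0.0]
contact_force: [0.3, 0.4, 0.3]
grip_width: 0.999
```

Request:
carry_out:
  deltas:
    - [[0,-0.15,1],0]
    - [[0,0,0.9],0]
    - [[0,0,0],0]
    - [[0,0,0],0]

```text
time_s: 47.48
position: [0.4613, -0.303, 0.033]
eef_rot: [0.707, 0.707, -0.0, -0.0]
contact_force: [0.4, 0.6, 0.3]
grip_width: 1.0
```

Request:
carry_out:
  deltas:
    - [[0,0,0],0]
    - [[0,0,0],0]
    - [[0,0,0],0]
    - [[0,0,0],0]
    - [[0,0,0],0]
    - [[0,0,0],0]
    - [[0,0,0],0]
    - [[0,0,0],0]
    - [[0,0,-1],0]
    - [[0,0,-2],0]
    - [[0,0,-3.5],0]
    - [[0,0,-3.5],0]
    - [[0,0,-3.5],0]
    - [[0,0,-3.5],0]
    - [[0,0,-3.5],0]
    - [[0,0,-3.5],0]
    - [[0,0,-3.5],0]
    - [[0,0,-3.5],0]
    - [[0,0,-1],0]
  claw: -1

```text
time_s: 49.07
position: [0.4627, -0.3038, 0.3594]
eef_rot: [0.707, 0.707, 0.001, 0.003]
contact_force: [1.4, -0.9, -1.0]
grip_width: 0.282
```

Request:
carry_out:
  deltas:
    - [[3.453,0.347,0],0]
    - [[3.453,0.347,0],0]
    - [[3.453,0.347,0],0]
    - [[3.453,0.347,0],0]
    - [[3.453,0.347,0],0]
    - [[3.453,0.347,0],0]
    - [[3.453,0.347,0],0]
    - [[3.453,0.347,0],0]
    - [[3.453,0.347,0],0]
    - [[3.453,0.347,0],0]
    - [[3.453,0.347,0],0]
    - [[3.453,0.347,0],0]
    - [[3.453,0.347,0],0]
    - [[3.453,0.347,0],0]
    - [[3.453,0.347,0],0]
    - [[0,0,0],0.068]
    - [[0,0,3.5],0]
    - [[0,0,3.5],0]
    - [[0,0,3.5],0]
    - [[0,0,3.5],0]

```text
time_s: 50.73
position: [0.5125, 0.2148, 0.2122]
eef_rot: [0.73, 0.683, 0.0, 0.0]
contact_force: [0.7, -0.2, -2.1]
grip_width: 0.284
```

Request:
carry_out:
  deltas:
    - [[0,0,3.5],0]
    - [[0,0,3.5],0]
    - [[0,0,3],0]
    - [[0,0,2],0]
    - [[0,0,0],0]
    - [[0,0,0],0]

```text
time_s: 51.23
position: [0.5124, 0.2146, 0.093]
eef_rot: [0.73, 0.683, -0.001, -0.0]
contact_force: [-0.4, -0.9, -0.3]
grip_width: 0.277
```

Run:
```python
from h import *
print(st())
for cam in('top','side'):
    c=bot.capture(cam); P=pts(c,np.ones((480,640),bool)); z=bot.sense()['position'][2]-.031
    m=(abs(P[:,0]-.515)<.14)&(abs(P[:,1]-.214)<.09)&(P[:,2]>z+.002)&(P[:,2]<z+.016); print(cam,'lid',m.sum(),rect(P[m]),P[m][:,2].mean())
    for d in bot.silhouettes(cam,'box_lid')[:1]: print('sil',d['confidence'],rect(pts(c,d['pixels'])))
    if cam=='side': cv2.imwrite('pics/s9.png',cv2.resize(c['img'][220:340,250:400,::-1],None,fx=5,fy=5,interpolation=cv2.INTER_CUBIC))
```

```text
(51.2333, array([0.5124, 0.2146, 0.093 ]), array([ 7.30381007e-01,  6.83038920e-01, -1.09471898e-03, -4.68330056e-04]), 0.277, array([-0.4, -0.9, -0.3]))
top lid 601 (array([535.7, 154.7]), array([ 51.7, 182.8]), 13.55) 0.06965629409106479
sil 0.56 (array([552. , 157.4]), array([ 45.7, 141.8]), 13.6)
side lid 1896 (array([513.3, 214.2]), array([126.8, 216.1]), -4.31) 0.06976528552647562
sil 0.93 (array([516.2, 165.9]), array([222.7, 239.2]), -4.31)
```

View pics/s9.png

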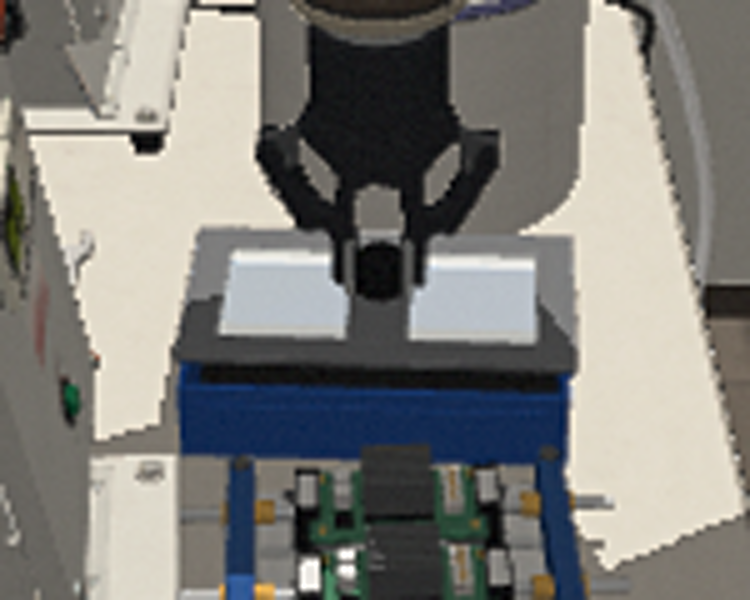

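The lid hovers level and square over the box at (375,300), roughly 2 mm off in x. I'll correct that and lower it.

Request:
carry_out:
  deltas:
    - [[0,0.17,0.5],0]
    - [[0,0,0.4],0]
    - [[0,0,0.3],0]
    - [[0,0,0.2],0]
    - [[0,0,0],0]
    - [[0,0,0],0]

```text
time_s: 51.93
position: [0.5147, 0.2147, 0.0792]
eef_rot: [0.73, 0.683, -0.0, -0.0]
contact_force: [0.2, 0.0, -2.3]
grip_width: 0.283
```

Request:
carry_out:
  deltas:
    - [[0,0,0.15],0]
    - [[0,0,0.1],0]
    - [[0,0,0],0]
    - [[0,0,0],0]

```text
time_s: 52.27
position: [0.5149, 0.2147, 0.0769]
eef_rot: [0.73, 0.683, 0.0, -0.0]
contact_force: [-0.5, -0.0, -1.2]
grip_width: 0.279
```

Request:
carry_out:
  deltas:
    - [[0,0,0],0]
    - [[0,0,0],0]
    - [[0,0,0],0]
    - [[0,0,0],0]
    - [[0,0,0],0]
    - [[0,0,-1],0]
    - [[0,0,-2.5],0]
    - [[0,0,-3.5],0]
    - [[0,0,-3.5],0.068]
    - [[0,0,-3.5],0]
    - [[0,0,-3.5],0]
    - [[0,0,-3.5],0]
    - [[0,0,-3.5],0]
    - [[0,0,-3.5],0]
    - [[-3.5,-0.5,0],0]
    - [[-3.5,-0.5,0],0]
    - [[-3.5,-0.5,0],0]
    - [[-3.5,-0.5,0],0]
    - [[-3.5,-0.5,0],0]
    - [[-3.5,-0.5,0],0]
  claw: 1

```text
time_s: 53.93
position: [0.4557, 0.0094, 0.3577]
eef_rot: [0.753, 0.658, 0.0, 0.0]
contact_force: [1.6, 0.6, -0.6]
grip_width: 1.001
```

Request:
carry_out:
  deltas:
    - [[-3.5,-0.2,0],0]
    - [[-3.5,-0.2,0],0]
    - [[-3.5,-0.2,0],0]
    - [[0,0,0],0]

```text
time_s: 54.27
position: [0.4355, -0.0972, 0.3578]
eef_rot: [0.754, 0.657, -0.0, 0.001]
contact_force: [0.6, 1.2, -0.6]
grip_width: 1.001
```

Run:
```python
from h import *
print(st())
for y in(60,0,-60): look(y=y)
for cam in('top','side'):
    c=bot.capture(cam); P=pts(c,np.ones((480,640),bool))
    m=(abs(P[:,0]-.515)<.13)&(abs(P[:,1]-.214)<.07)&(P[:,2]>.045)&(P[:,2]<.061); q=P[m]; A=np.c_[q[:,:2],np.ones(len(q))]
    print(cam,'lid',rect(q),q[:,2].mean(),'tilt',np.linalg.lstsq(A,q[:,2],rcond=None)[0][:2].round(4))
    if cam=='side': cv2.imwrite('pics/s10.png',cv2.resize(c['img'][240:390,240:420,::-1],None,fx=4,fy=4,interpolation=cv2.INTER_CUBIC))
```

```text
(54.2667, array([ 0.4355, -0.0972,  0.3578]), array([ 7.54292040e-01,  6.56538307e-01, -4.38494368e-04,  8.81734543e-04]), 1.001, array([ 0.6,  1.2, -0.6]))
t 54.2667 F [ 0.6  1.2 -0.6] g 1.001
tcp in holder [ -81.2 -493.4] 357.8
256 x [-44.1  43.8] y [35.3 87.4] z [27.  30.  32.2] slope dz/dx -0.022
t 54.3167 F [-0.2  0.3 -0.4] g 0.998
tcp in holder [ -80.7 -491.3] 357.6
211 x [-44.6  42.9] y [-32.3  26.9] z [26.9 29.9 37.8] slope dz/dx -0.016
t 54.3667 F [-0.1  0.2  0. ] g 1.002
tcp in holder [ -80.3 -489.8] 357.5
158 x [-44.5  44.2] y [-80.6 -31.4] z [26.9 29.7 32.9] slope dz/dx -0.012
top lid (array([515.6, 213.9]), array([121.1, 216.3]), -3.98) 0.052622519820144355 tilt [-0.0009  0.0005]
side lid (array([514.4, 215.3]), array([126.4, 215.9]), -3.17) 0.051685727418259504 tilt [-0.0008 -0.0054]
```

View pics/s10.png

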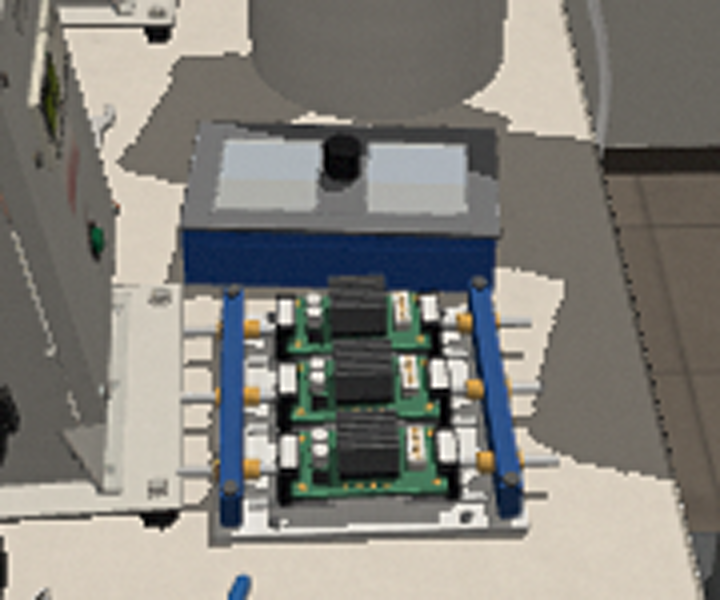

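The lid sits flush on the box, and the three boards look seated. I'll do one robust levelness check before handing in.

Run:
```python
from h import *
from scipy.optimize import least_squares
for cam in('side','top'):
    p=green(cam)
    for y in(60,0,-60):
        q=p[(abs(p[:,1]-y)<24)&(abs(p[:,0])<42)&(abs(p[:,2]-30)<6)]
        f=least_squares(lambda a:a[0]+a[1]*q[:,0]+a[2]*(q[:,1]-y)-q[:,2],[30,0,0],loss='soft_l1',f_scale=.7).x
        print(cam,y,len(q),f.round(3),[np.median(q[s*q[:,0]>30][:,2]).round(1) for s in(1,-1)])
c=bot.capture('top')
for n in('silica_jar','lab_timer','spanner'):
    for d in bot.silhouettes('top',n)[:1]: print(n,rect(pts(c,d['pixels'])))
```

```text
side 60 199 [ 2.973e+01 -1.800e-02 -0.000e+00] [np.float64(29.2), np.float64(30.3)]
side 0 150 [ 2.9996e+01 -9.0000e-03 -1.6000e-02] [np.float64(29.7), np.float64(30.4)]
side -60 117 [ 2.9643e+01 -2.0000e-02  0.0000e+00] [np.float64(28.8), np.float64(30.3)]
top 60 203 [ 3.0712e+01 -7.0000e-03 -2.6000e-02] [np.float64(30.0), np.float64(31.1)]
top 0 198 [ 3.0823e+01  3.0000e-03 -9.0000e-03] [np.float64(30.5), np.float64(30.6)]
top -60 195 [ 3.1283e+01 -2.0000e-02 -2.5000e-02] [np.float64(30.3), np.float64(31.6)]
silica_jar (array([ 655.9, -328.8]), array([65.1, 92.7]), -30.17)
lab_timer (array([ 379.7, -490.4]), array([65.3, 68.5]), 35.16)
spanner (array([706.9, 147.9]), array([ 34.1, 173.2]), -89.72)
```

```bash
python3 -c "
from h import *
print(bot.sign_off())"
```

```text
the job is handed in; nothing more can be done
None
```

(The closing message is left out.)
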